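Slide the hardware tray onto the rack's middle rails

TASK

On this bicycle workshop bench, pick up the wide hardware tray by its black handle and slide it, from the rack's open front, fully home onto the middle of the rack's three rail pairs (the next pair above the tray that is already in the rack). Keep it roughly level so that nothing spills, let go of it, and leave the narrow tray on the bench and the tray already in the rack where they are.

Things in the scene. Friction and masses are not known exactly. Their poses are not given: they have to be found in the camera images.
- wide_tray: Wide aluminium hardware tray, on the bench: 148 mm along x, 200 along y, walls 25 high, 3 thick; 0.25-0.5 kg, balanced. Black handle over its centre: level bar along x, 96 long, 16 wide, 16 high, its middle 70 mm above the underside, on two posts at x = +-45. Grip it from above, fingers closing along y. Origin: centre of underside, z up. Both ways round are the same.
- narrow_tray: Similar tray with the same handle, 148 mm along x but only 128 wide (y): too narrow, it would fall between the rails. It stays on the bench; the two trays may swap places. Origin: centre of underside.
- rack: Fixed rack, blue sides, 160 mm deep, 264 wide (y), 200 high, open front and top. Origin: centre of its base on the bench; x from front to rear. 3 rail pairs along x (-80 to 80), tops at 50, 110, 170 mm, 4 thick. Clear width 224 between sides, 164 between a pair's rails (a handle or gripper passes). Rear stops 14 high at x = 76: a tray fully home has its centre at x = 0 to 2, y = 0.
- low_tray: Tray without handle, 148 x 200 x 25 mm, already fully home on the rack's lowest rail pair (underside 50 mm up). Origin: centre of underside. It stays there.

How it is judged:
By the outcome, as a careful person would: the job done as asked, in the order asked, and still so for the second after the job is handed in, with the robot touching nothing.
It also fails if it takes over 48 s, if anything falls off the work surface, if the arm or the gripper's body presses on something with over 40 N, if the wrist force passes 120 N, or if a joint passes its speed limit or range.

ROBOT

A 6-joint arm with a two-finger parallel gripper is mounted at the origin on the work surface. World frame = base frame: x ahead of the robot, y to its left, z up, the work surface at z = 0. Lengths are in mm, angles in rad, forces in N, time in s.
With the tool pointing down it reaches from about 275 to 875 mm from the base axis. Payload 12.5 kg.
Tool frame: the origin (TCP) lies midway between the tips of the shut fingers; the grasp point (between the pads) lies 19 mm behind it; z points along the fingers, y is the line along which they close (so a half turn about z gives the same grasp; the last joint's range is limited). The gripper opens to 85 mm and grips with 20 to 120 N. Pads are 22 mm wide; open, the fingers measure 114 mm over their backs; the gripper's body (76 mm by 85 mm) begins 54 mm behind the grasp point. The pads swing forward as they close: fully open they stand 13 mm farther back than shut.
Start: joints at [1.228, 0.351, 1.652, -0, 1.139, -0.085], TCP at [140.193, 531.818, 231.29] pointing down, gripper open.
Joint ranges: [-2.75, 2.75], [-0.79, 2.1], [0.01, 2.65], [-1.57, 4.71], [0.07, 3.14], [-2.87, 2.87]. Speed limits (rad/s): [2.22, 2.22, 2.79, 3.14, 3.14, 3.14].

INTERFACE

Orientations are given as a unit quaternion [x, y, z, w].
In Python, from workcell import bot, viewer, telemetry gives the robot as it stands (bot), with the cameras (viewer) and the readings (telemetry).
- The arm moves only by the tool shift_gripper, called after "Emit:" by a JSON object that holds its "name" and its "arguments", one argument or row to a line. Schema: {"type":"object","properties":{"offsets":{"type":"array","items":{"type":"array","items":{"type":"number"},"minItems":6,"maxItems":6},"minItems":1,"maxItems":12},"jaw":{"type":"number"},"only":{"type":"string"},"quiet":{"type":"boolean"},"lines":{"type":"string"}},"required":["offsets"],"additionalProperties":false}. offsets is a list of rows, 1 to 12 of them, each of 6 numbers: dx, dy, dz in a scale on which 1.0 is 600 mm, then a rotation vector rx, ry, rz in normalised numbers (1 is 45 degrees); each row is the pose to reach, as a shift and turn from the pose commanded when the call began, along the tool's axes at that moment; what a row does not reach only later rows make up. A row lasts 1/8 s, in which the tool goes at most 62.5 mm and 0.188 rad, less where a joint would pass 70% of its speed; a pose out of reach is approached as far as the arm can. jaw is the finger opening in mm, set as the call begins (left out keeps the last). The fingers move at their own pace and stop on an object; the grip force is fixed at half the most. Time passes only in rows, so rows that do not move let the fingers close. The tool returns the time, the measured TCP pose, the force, the opening and the grip force at its end. only (a regular expression) keeps the lines of the reply that match it, lines (a string "A,B") keeps lines A to B, and quiet returns only ok. No shift or turn number may pass 1 either way. Input that does not fit is refused with a message, and nothing moves.
- telemetry.sense(): the state, without advancing time (a new reading comes with each control period).
- viewer.snapshot(name): name is "scene" or "top" or "wrist"; returns the picture (384x512x3 uint8, blue, green, red); there is no depth.
- viewer.calibration(name): a dict with "intrinsics" (3x3 intrinsics, pixels), "k1" (the pictures are not rectified: a ray, as slopes to the right and down, at radius r is drawn at 1 + k1 r^2 times it, then the intrinsics apply), "rvec" (rotation vector, rad) and "tvec" (3), from world to camera coordinates, as OpenCV has them. Camera axes: x right, y down, z forward; pixel columns grow to the right and rows downward; lengths in mm; the calibration is good to about 2 mm. A picture is of the moment at which its call begins: read the wrist's pose just before it. calibration takes no time and is no camera call; for the wrist camera it gives the pose at the moment of the call.
- bot.finish_job(): hands the job in; it is judged then, once.
The state is a dict: "time": time; "qpos": joint angles; "qvel": joint speeds; "tau": joint torques, N m; "eef_pos": TCP position; "ee_rot": TCP orientation; "wrist_force": force on the tool from outside, world axes, zero at the start; "ft_torque": the same for the moment, N m; "gripper_width": finger opening in mm; "grip_force": force on a finger pad.
Only numpy, scipy, OpenCV 4.12 (cv2) and the standard library are available. Lean on these libraries where they do the work, as an engineer would, in place of code of your own. Each camera call takes 0.05 s, during which the arm holds its last target. There are 200 camera calls.

## Working session

There is one attempt and no reset: what is moved stays moved. The work goes in short steps, Python scripts to look and compute and a tool call to move; the robot and the scene stay as the last step left them, time stands still between calls to the robot, and variables do not carry over. Pictures are saved under pics/ and viewed, at most 10 in all, crops included, and the job is handed in when it is done.

```bash
ls; mkdir -p pics; python3 - <<'E'
from workcell import bot, viewer, telemetry
import cv2
for n in ("scene","top"):
    cv2.imwrite(f"pics/{n}1.png",viewer.snapshot(n)); c=viewer.calibration(n); print(n,c)
s=telemetry.sense(); print(s['time'],s['eef_pos'],s['ee_rot'])
E
```

```text
pics
workcell.py
scene {'intrinsics': array([[486.59306126,   0.        , 255.87430541],
       [  0.        , 486.59306126, 187.16047911],
       [  0.        ,   0.        ,   1.        ]]), 'k1': 0.028844650445458777, 'rvec': array([ 1.01532362,  2.64135054, -0.8145023 ]), 'tvec': array([ 373.22396688, -270.92231768, 1282.00377159])}
top {'intrinsics': array([[443.65898217,   0.        , 245.8287537 ],
       [  0.        , 443.65898217, 187.72057957],
       [  0.        ,   0.        ,   1.        ]]), 'k1': -0.008918519510572601, 'rvec': array([ 2.11101453, -2.11534502,  0.21849825]), 'tvec': array([ -6.71172297, 527.38190899, 807.24351565])}
0.1 [140.08544674 531.54580635 230.8093389 ] [ 1.28535390e-01  9.91704781e-01 -5.19069587e-04 -1.09489424e-04]
```

View pics/scene1.png

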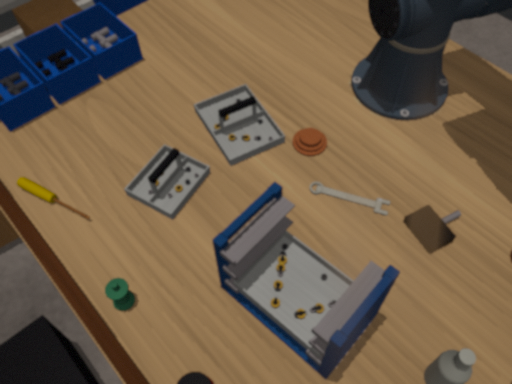

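View pics/top1.png

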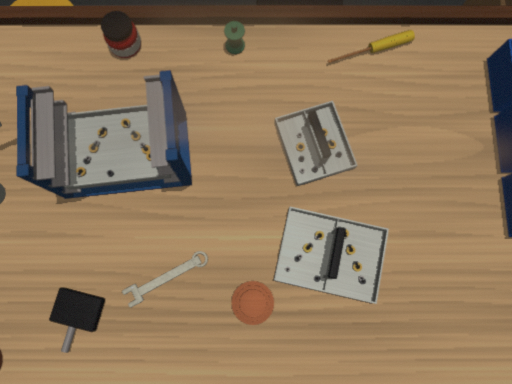

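```bash
python3 - <<'E'
import cv2,numpy as np
a=cv2.imread("pics/top1.png")[60:210,5:200]; b=cv2.imread("pics/scene1.png")[180:380,205:405]
f=lambda i:cv2.resize(i,(400,400*i.shape[0]//i.shape[1]),interpolation=cv2.INTER_CUBIC)
a,b=f(a),f(b); h=max(len(a),len(b))
p=lambda i:cv2.copyMakeBorder(i,0,h-len(i),0,0,0)
cv2.imwrite("pics/rack.png",np.hstack([p(a),p(b)]))
a=cv2.imread("pics/top1.png")[200:310,265:400]; b=cv2.imread("pics/scene1.png")[75:175,185:295]
a,b=f(a),f(b); h=max(len(a),len(b))
cv2.imwrite("pics/tray.png",np.hstack([p(a),p(b)]))
E
```

```text
(no output)
```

View pics/rack.png

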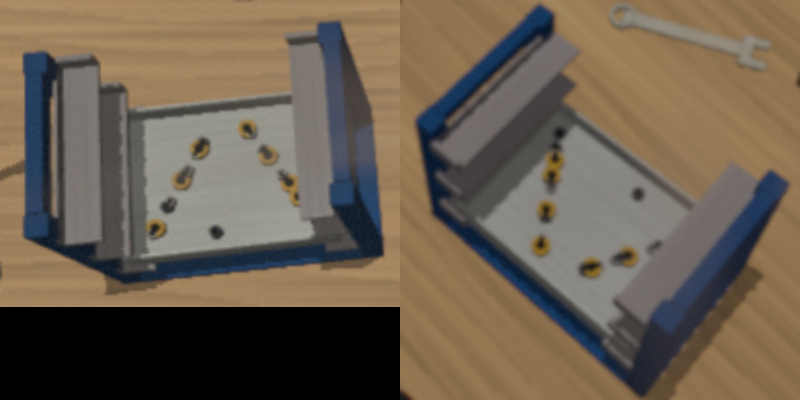

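View pics/tray.png

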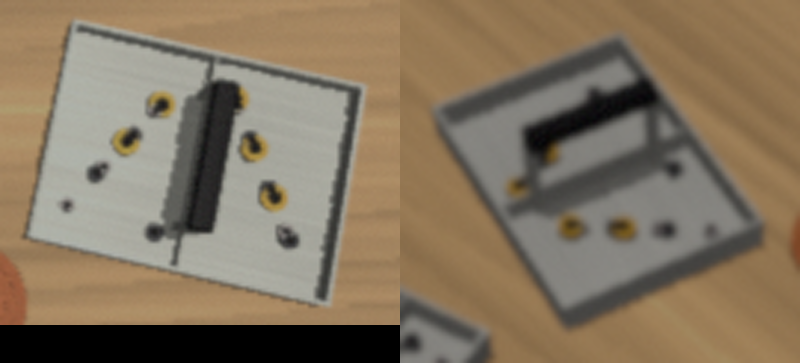

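```bash
cat > h.py <<'E'
import cv2,numpy as np
from workcell import bot, viewer, telemetry
from scipy.optimize import least_squares
def proj(c,P):
    p=cv2.Rodrigues(c["rvec"])[0]@np.asarray(P,float).T+np.ravel(c["tvec"])[:,None]
    s=p[:2]/p[2]; s=s*(1+c["k1"]*(s**2).sum(0)); K=c["intrinsics"]
    return (K[:2,:2]@s+K[:2,2:]).T
def world(q,L):
    x,y,z,a=q; L=np.asarray(L,float); C,S=np.cos(a),np.sin(a)
    return np.c_[x+C*L[:,0]-S*L[:,1],y+S*L[:,0]+C*L[:,1],z+L[:,2]]
def fit(views,q0):
    r=lambda q:np.concatenate([(proj(c,world(q,L))-px).ravel() for c,L,px in views])
    s=least_squares(r,q0,loss="soft_l1",f_scale=1.5); return s.x,[np.round(proj(c,world(s.x,L))-px,1).tolist() for c,L,px in views]
E
python3 - <<'E'
from h import *
T,S=viewer.calibration("top"),viewer.calibration("scene")
A=lambda p,k,o:np.array(p)/k+o
rt=A([(24,55),(24,235),(342,22),(355,203),(120,283),(383,255)],2.051,(5,60))
rtL=[(80,132,200),(-80,132,200),(80,-132,200),(-80,-132,200),(-80,132,0),(-80,-132,0)]
rs=A([(145,8),(18,118),(387,182),(255,325),(33,213),(240,393)],2,(205,180))
rsL=[(-80,-132,200),(80,-132,200),(-80,132,200),(80,132,200),(80,-132,0),(80,132,0)]
print("rack",*fit([(T,rtL,rt),(S,rsL,rs)],[500,330,0,0]),sep="\n")
tt=A([(72,20),(365,87),(330,305),(24,237),(225,82),(200,232)],2.963,(265,200))
tL=[(74,100,25),(74,-100,25),(-74,-100,25),(-74,100,25),(48,0,78),(-48,0,78)]
ts=A([(35,108),(165,312),(360,228),(220,35),(130,128),(255,85)],3.636,(185,75))
sL=[(74,-100,25),(74,100,25),(-74,100,25),(-74,-100,25),(48,0,78),(-48,0,78)]
print("tray",*fit([(T,tL,tt),(S,sL,ts)],[400,-50,0,0]),sep="\n")
E
```

```bash
python3 - <<'E'
from h import *
from scipy.spatial.transform import Rotation as Ro
c=viewer.calibration("wrist"); print(c); R=cv2.Rodrigues(c["rvec"])[0]; s=telemetry.sense()
p=-R.T@np.ravel(c["tvec"]); q=Ro.from_quat(s["ee_rot"])
print("cam in tool",q.inv().apply(p-s["eef_pos"]),"axis in tool",q.inv().apply(R[2]),"cam x in tool",q.inv().apply(R[0]))
print(q.inv().apply(np.array([420,250,430])-s["eef_pos"]))
E
```

```text
{'intrinsics': array([[274.84921699,   0.        , 257.69738076],
       [  0.        , 274.84921699, 196.84602842],
       [  0.        ,   0.        ,   1.        ]]), 'k1': -0.05571873501262228, 'rvec': array([-2.28640759, -1.76325726, -0.26959552]), 'tvec': array([-549.19830722,  -39.86601685,  379.05667539])}
cam in tool [  76.06472598   -0.30136643 -142.14625861] axis in tool [-3.00204819e-01  1.96588690e-04  9.53874744e-01] cam x in tool [6.76259838e-04 9.99999771e-01 6.73863840e-06]
[-342.42558597 -201.09238734 -199.00675239]
```

The rows are not in the units I measure in: shifts go in shares of 600 mm and turns go in shares of 45 degrees. I convert before sending: -340 mm is -0.5667, -120 mm is -0.2.

Emit:
{"name": "shift_gripper", "arguments": {
  "offsets": [
    [-0.0667, -0.0333, -0.0333, 0, 0, 0],
    [-0.1667, -0.0833, -0.0833, 0, 0, 0],
    [-0.2667, -0.15, -0.1333, 0, 0, 0],
    [-0.3667, -0.2167, -0.1833, 0, 0, 0],
    [-0.4667, -0.2833, -0.2, 0, 0, 0],
    [-0.5417, -0.325, -0.2, 0, 0, 0],
    [-0.5667, -0.3333, -0.2, 0, 0, 0],
    [-0.5667, -0.3333, -0.2, 0, 0, 0]
  ]
}}

```text
time: 1.1
eef_pos: [419.9, 249.5, 351.2]
ee_rot: [0.131, 0.991, -0.0, 0.0]
wrist_force: [-0.5, 0.6, 0.6]
gripper_width: 85.7
grip_force: 0.0
```

```bash
python3 - <<'E'
from h import *
c=viewer.calibration("wrist");cv2.imwrite("pics/w1.png",viewer.snapshot("wrist"))
np.savez("w1.npz",**c)
E
```

```text
(no output)
```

View pics/w1.png

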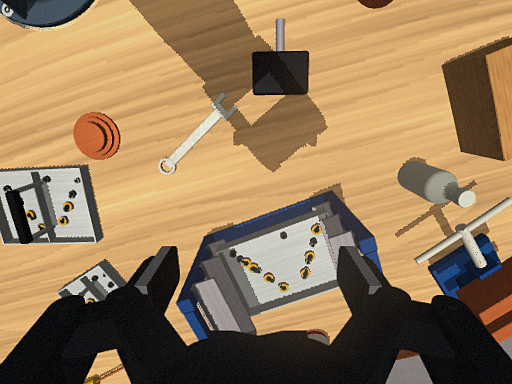

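```bash
python3 - <<'E'
import cv2
i=cv2.imread("pics/w1.png")[185:345,170:390]
cv2.imwrite("pics/w1c.png",cv2.resize(i,None,fx=3.6,fy=3.6,interpolation=cv2.INTER_CUBIC))
E
```

```text
(no output)
```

View pics/w1c.png

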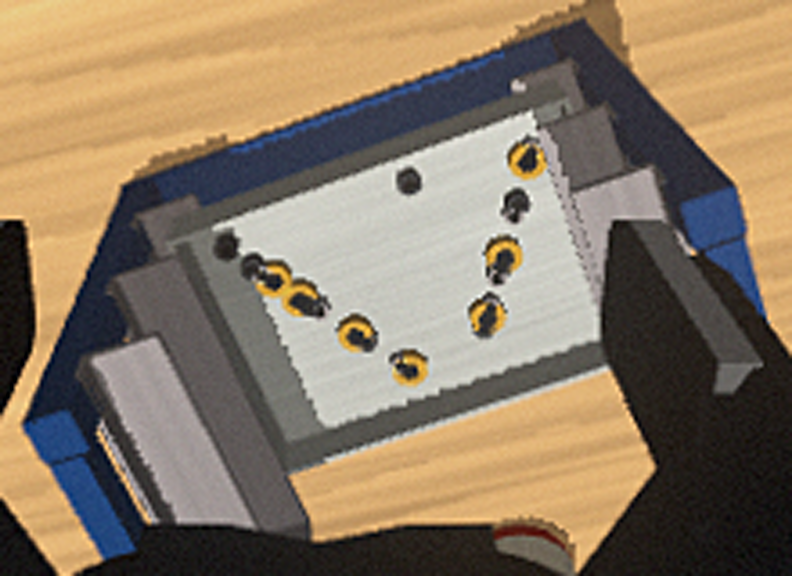

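```bash
python3 - <<'E'
from h import *
W=dict(np.load("w1.npz")); T=viewer.calibration("top")
px=np.array([(155,338),(583,190),(82,362),(655,170),(180,258),(122,185),(590,18),(25,422),(735,188)])/3.6+(170,185)
L=[(-80,-82,170),(-80,82,170),(-80,-112,170),(-80,112,170),(-80,-82,110),(-80,-132,0),(-80,132,0),(-80,-132,200),(-80,132,200)]
print("w",*fit([(W,L,px)],[611,243,0,0.1]),sep="\n")
rt=np.array([(24,55),(24,235),(342,22),(355,203),(120,283),(383,255)])/2.051+(5,60)
rtL=[(80,132,200),(-80,132,200),(80,-132,200),(-80,-132,200),(-80,132,0),(-80,-132,0)]
print("w+t",*fit([(W,L,px),(T,rtL,rt)],[611,243,0,0.1]),sep="\n")
E
```

```text
w
[6.12956748e+02 2.44802828e+02 6.26463507e-01 1.05107508e-01]
[[[1.1, -0.5], [-2.3, 1.7], [1.6, -0.6], [-0.1, -0.4], [-0.1, -0.4], [0.1, -0.3], [-1.2, 0.1], [-1.5, 1.2], [2.0, -0.3]]]
w+t
[ 6.13028921e+02  2.43566568e+02 -1.32274392e+00  1.01292566e-01]
[[[0.6, -1.3], [-3.3, 1.5], [1.2, -1.5], [-1.2, -0.5], [-0.6, -1.0], [-0.3, -0.8], [-1.9, 0.2], [-1.9, 0.0], [0.6, -0.5]], [[-1.1, -3.5], [-1.5, -0.2], [-1.2, -2.5], [-0.8, -0.8], [0.9, -0.9], [0.1, -0.2]]]
```

Converted, -420 mm is -0.7, -410 mm is -0.6833.

Emit:
{"name": "shift_gripper", "arguments": {
  "offsets": [
    [0, -0.05, 0.0167, 0, 0, 0],
    [-0.0083, -0.1417, 0.0333, 0, 0, 0],
    [-0.0167, -0.2417, 0.05, 0, 0, 0],
    [-0.025, -0.3417, 0.0667, 0, 0, 0],
    [-0.0333, -0.4417, 0.0833, 0, 0, 0],
    [-0.0417, -0.5417, 0.0833, 0, 0, 0],
    [-0.05, -0.6333, 0.0833, 0, 0, 0],
    [-0.05, -0.6833, 0.0833, 0, 0, 0],
    [-0.05, -0.7, 0.0833, 0, 0, 0],
    [-0.05, -0.7, 0.0833, 0, 0, 0]
  ]
}}

```text
time: 2.4
eef_pos: [340.0, -161.3, 301.1]
ee_rot: [0.128, 0.992, 0.0, -0.0]
wrist_force: [0.9, 0.2, 0.2]
gripper_width: 85.3
grip_force: 0.0
```

```bash
python3 - <<'E'
from h import *
c=viewer.calibration("wrist");i=viewer.snapshot("wrist");cv2.imwrite("pics/w2.png",i)
np.savez("w2.npz",**c)
q=[401,-176,0,-.229]
L=[(74,100,25),(74,-100,25),(-74,-100,25),(-74,100,25),(48,0,78),(-48,0,78)]
p=proj(c,world(q,L));print(p.round())
cv2.imwrite("pics/w2v.png",cv2.resize(i,None,fx=1.56,fy=1.56,interpolation=cv2.INTER_CUBIC))
E
```

```text
[[319. 241.]
 [201. 244.]
 [192. 157.]
 [323. 153.]
 [260. 243.]
 [258. 180.]]
```

View pics/w2v.png

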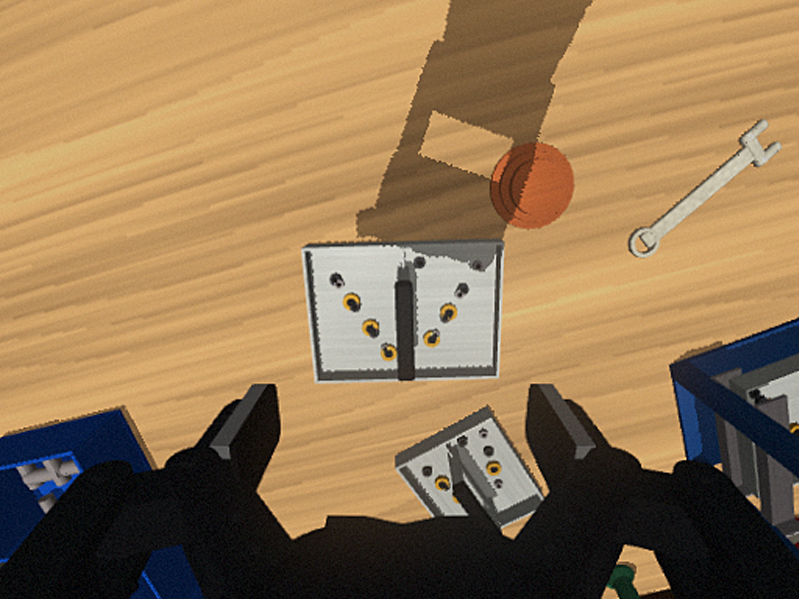

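```bash
python3 - <<'E'
from h import *
W=dict(np.load("w2.npz")); T=viewer.calibration("top")
L=[(-74,-100,25),(-74,100,25),(74,100,25),(74,-100,25),(48,0,78),(-48,0,78)]
px=np.array([(303,246),(503,241),(499,377),(317,381),(405,381),(404,280)])/1.56
print("w",*fit([(W,L,px)],[401,-176,0,-.229]),sep="\n")
tt=np.array([(72,20),(365,87),(330,305),(24,237),(225,82),(200,232)])/2.963+(265,200)
tL=[(74,100,25),(74,-100,25),(-74,-100,25),(-74,100,25),(48,0,78),(-48,0,78)]
v=[(W,L,px),(T,tL,tt)]
print("w+t",*fit(v,[401,-176,0,-.229]),sep="\n")
# handle alone, height measured: centre of bar top from two views
h=[(W,[(48,0,0),(-48,0,0)],px[4:]),(T,[(48,0,0),(-48,0,0)],tt[4:])]
print("handle",*fit(h,[401,-176,70,-.229]),sep="\n")
E
```

```text
w
[ 4.03454562e+02 -1.74924546e+02 -4.13759592e+00 -2.29209294e-01]
[[[-0.4, 0.3], [0.7, -0.1], [-0.5, -0.5], [-0.9, -0.1], [1.1, -0.9], [0.0, 1.3]]]
w+t
[ 4.01846570e+02 -1.74854835e+02 -1.40116891e+00 -2.27154506e-01]
[[[-1.2, -0.3], [0.9, -1.0], [-0.2, -0.7], [-1.4, -0.1], [0.9, -1.0], [-0.3, 0.7]], [[-0.2, -0.8], [-0.1, -1.1], [-0.7, 0.5], [0.3, -0.3], [0.7, -1.1], [-0.4, -0.3]]]
handle
[ 4.00358553e+02 -1.74544941e+02  8.07545338e+01 -2.33500786e-01]
[[[0.7, -0.6], [-0.1, 0.3]], [[1.2, -0.5], [-0.3, 0.4]]]
```

Converted, 251 mm is 0.4183, -63.5 mm is -0.1058, -0.029 rad is -0.0369.

Emit:
{"name": "shift_gripper", "arguments": {
  "offsets": [
    [-0.025, 0.0017, 0.0417, 0, 0, -0.0127],
    [-0.0667, 0.0033, 0.1167, 0, 0, -0.0369],
    [-0.1, 0.0042, 0.2, 0, 0, -0.0369],
    [-0.1058, 0.0042, 0.2833, 0, 0, -0.0369],
    [-0.1058, 0.0042, 0.3583, 0, 0, -0.0369],
    [-0.1058, 0.0042, 0.4033, 0, 0, -0.0369],
    [-0.1058, 0.0042, 0.4183, 0, 0, -0.0369],
    [-0.1058, 0.0042, 0.4183, 0, 0, -0.0369]
  ]
}}

```text
time: 3.45
eef_pos: [402.3, -175.2, 50.6]
ee_rot: [0.114, 0.994, 0.0, -0.0]
wrist_force: [-0.6, 0.6, -0.5]
gripper_width: 85.7
grip_force: 0.0
```

Emit:
{"name": "shift_gripper", "arguments": {
  "offsets": [
    [0, 0, 0, 0, 0, 0],
    [0, 0, 0, 0, 0, 0],
    [0, 0, 0, 0, 0, 0],
    [0, 0, 0, 0, 0, 0],
    [0, 0, 0, 0, 0, 0],
    [0, 0, 0, 0, 0, 0]
  ],
  "jaw": 0
}}

```text
time: 4.2
eef_pos: [402.1, -175.9, 50.7]
ee_rot: [0.114, 0.993, -0.0, 0.0]
wrist_force: [-1.3, 1.5, 7.3]
gripper_width: 14.8
grip_force: 59.1
```

Converted, -120 mm is -0.2, -112 mm is -0.1867.

Emit:
{"name": "shift_gripper", "arguments": {
  "offsets": [
    [0, 0, -0.0083, 0, 0, 0],
    [0, 0, -0.0333, 0, 0, 0],
    [0, 0, -0.075, 0, 0, 0],
    [0, 0, -0.1167, 0, 0, 0],
    [0, 0, -0.1583, 0, 0, 0],
    [0, 0, -0.1867, 0, 0, 0],
    [0, 0, -0.2, 0, 0, 0],
    [0, 0, -0.2, 0, 0, 0]
  ]
}}

```text
time: 5.2
eef_pos: [401.9, -175.8, 170.7]
ee_rot: [0.114, 0.993, -0.0, 0.0]
wrist_force: [-0.1, -0.3, -6.1]
gripper_width: 14.8
grip_force: 59.0
```

Emit:
{"name": "shift_gripper", "arguments": {
  "offsets": [
    [0.0033, 0.0167, 0, 0, 0, -0.0127],
    [0.01, 0.0583, 0, 0, 0, -0.0382],
    [0.0217, 0.1167, 0, 0, 0, -0.0764],
    [0.035, 0.1833, 0, 0, 0, -0.1146],
    [0.0467, 0.25, 0, 0, 0, -0.1655],
    [0.06, 0.3167, 0, 0, 0, -0.2037],
    [0.0717, 0.3833, 0, 0, 0, -0.2546],
    [0.085, 0.45, 0, 0, 0, -0.2928],
    [0.0967, 0.5167, 0, 0, 0, -0.3438],
    [0.11, 0.5833, 0, 0, 0, -0.382],
    [0.1183, 0.6333, 0, 0, 0, -0.4074],
    [0.1233, 0.655, 0, 0, 0, -0.4214]
  ]
}}

```text
time: 6.7
eef_pos: [418.2, 225.2, 169.5]
ee_rot: [-0.052, 0.999, -0.0, -0.001]
wrist_force: [0.3, -1.1, -4.8]
gripper_width: 14.7
grip_force: 59.1
```

Emit:
{"name": "shift_gripper", "arguments": {
  "offsets": [
    [0, 0, 0, 0, 0, 0],
    [0, 0, 0, 0, 0, 0]
  ]
}}

```text
time: 6.95
eef_pos: [418.7, 223.0, 170.0]
ee_rot: [-0.051, 0.999, -0.0, -0.0]
wrist_force: [0.5, -0.6, -3.7]
gripper_width: 14.6
grip_force: 59.1
```

```bash
python3 - <<'E'
from h import *
c=viewer.calibration("wrist");i=viewer.snapshot("wrist")
np.savez("w3.npz",**c); print(telemetry.sense()["ft_torque"],telemetry.sense()["qpos"])
cv2.imwrite("pics/w3v.png",cv2.resize(i,None,fx=1.56,fy=1.56,interpolation=cv2.INTER_CUBIC))
cv2.imwrite("pics/top3.png",viewer.snapshot("top"));cv2.imwrite("pics/scene3.png",viewer.snapshot("scene"))
E
```

```text
[-0.01099916 -0.03100593 -0.02897749] [ 3.90931159e-01  2.95150720e-01  1.90278482e+00 -2.06309666e-04
  9.44221725e-01 -1.28091306e+00]
```

View pics/w3v.png

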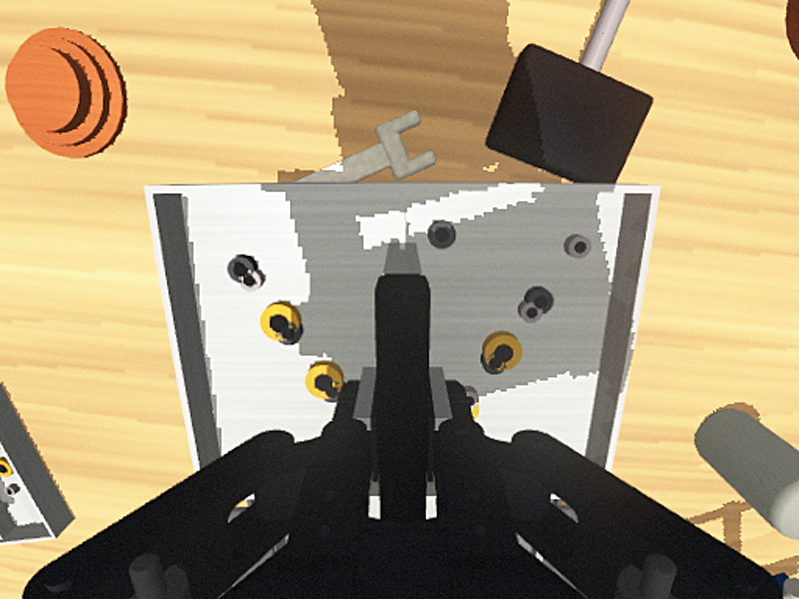

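```bash
python3 - <<'E'
from h import *
W=dict(np.load("w3.npz"))
L=[(-74,-100,25),(-74,100,25),(-48,0,78)]
px=np.array([(145,186),(661,186),(402,275)])/1.56
print(*fit([(W,L,px)],[419,224,120,.1]),sep="\n")
# rack line at local x=-195 and final targets
for lx in (-195,-100,0,1): print(lx,world([613,244.5,0,.103],[(lx,0,0)]))
E
```

```text
[4.19594916e+02 2.22713222e+02 1.18102630e+02 1.01938865e-01]
[[[0.1, -1.4], [-0.7, -1.2], [0.4, 4.1]]]
-195 [[419.03346335 224.45049479   0.        ]]
-100 [[513.5299812  234.21820246   0.        ]]
0 [[613.  244.5   0. ]]
1 [[613.99470019 244.60281798   0.        ]]
```

Converted, -98 mm is -0.1633, -92 mm is -0.1533.

Emit:
{"name": "shift_gripper", "arguments": {
  "offsets": [
    [-0.0083, 0.0017, 0.0033, 0, 0, 0],
    [-0.03, 0.0025, 0.005, 0, 0, 0],
    [-0.0633, 0.0025, 0.005, 0, 0, 0],
    [-0.0967, 0.0025, 0.005, 0, 0, 0],
    [-0.13, 0.0025, 0.005, 0, 0, 0],
    [-0.1533, 0.0025, 0.005, 0, 0, 0],
    [-0.1633, 0.0025, 0.005, 0, 0, 0],
    [-0.1633, 0.0025, 0.005, 0, 0, 0]
  ]
}}

```text
time: 8.1
eef_pos: [516.3, 235.2, 167.1]
ee_rot: [-0.051, 0.999, -0.0, -0.0]
wrist_force: [-0.1, 0.5, -4.4]
gripper_width: 14.8
grip_force: 59.1
```

```bash
python3 - <<'E'
from h import *
a=viewer.snapshot("top")[60:230,5:205]; b=viewer.snapshot("scene")[150:380,185:415]
f=lambda i:cv2.resize(i,(400,400*i.shape[0]//i.shape[1]),interpolation=cv2.INTER_CUBIC)
a,b=f(a),f(b); a=cv2.copyMakeBorder(a,0,len(b)-len(a),0,0,0)
cv2.imwrite("pics/ins.png",np.hstack([a,b]))
E
```

```text
(no output)
```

View pics/ins.png

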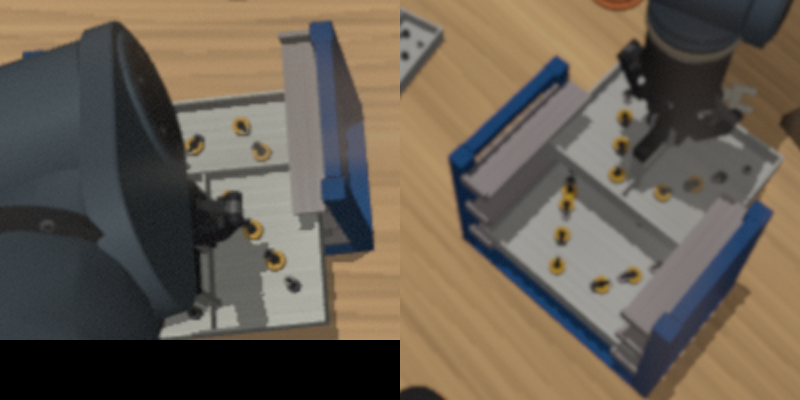

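Converted, -90 mm is -0.15, -86 mm is -0.1433.

Emit:
{"name": "shift_gripper", "arguments": {
  "offsets": [
    [-0.0083, 0, 0, 0, 0, 0],
    [-0.03, 0, 0, 0, 0, 0],
    [-0.0633, 0, 0, 0, 0, 0],
    [-0.0967, -0.0008, 0, 0, 0, 0],
    [-0.125, -0.0008, 0, 0, 0, 0],
    [-0.1433, -0.0008, 0, 0, 0, 0],
    [-0.15, -0.0008, 0, 0, 0, 0],
    [-0.15, -0.0008, 0, 0, 0, 0]
  ]
}}

```text
time: 9.2
eef_pos: [605.8, 243.9, 167.1]
ee_rot: [-0.051, 0.999, -0.0, -0.0]
wrist_force: [-0.2, 0.1, -4.7]
gripper_width: 15.1
grip_force: 59.1
```

Emit:
{"name": "shift_gripper", "arguments": {
  "offsets": [
    [0, 0, 0.0017, 0, 0, 0],
    [0, 0, 0.0033, 0, 0, 0],
    [0, 0, 0.005, 0, 0, 0],
    [0, 0, 0.0067, 0, 0, 0],
    [0, 0, 0.0067, 0, 0, 0]
  ]
}}

```text
time: 9.82
eef_pos: [605.8, 243.9, 163.2]
ee_rot: [-0.051, 0.999, -0.0, -0.0]
wrist_force: [0.2, -0.5, -4.1]
gripper_width: 14.7
grip_force: 59.1
```

Converted, 1.2 mm is 0.002, 1 mm is 0.0017.

Emit:
{"name": "shift_gripper", "arguments": {
  "offsets": [
    [0, 0, 0.0008, 0, 0, 0],
    [0, 0, 0.0017, 0, 0, 0],
    [0, 0, 0.002, 0, 0, 0],
    [0, 0, 0.002, 0, 0, 0]
  ]
}}

```text
time: 10.32
eef_pos: [605.9, 243.9, 162.1]
ee_rot: [-0.051, 0.999, -0.0, -0.0]
wrist_force: [-0.3, -0.3, -5.0]
gripper_width: 15.2
grip_force: 59.1
```

Emit:
{"name": "shift_gripper", "arguments": {
  "offsets": [
    [-0.0017, 0, 0, 0, 0, 0],
    [-0.005, 0, 0, 0, 0, 0],
    [-0.0083, 0, 0, 0, 0, 0],
    [-0.01, 0, 0, 0, 0, 0],
    [-0.01, 0, 0, 0, 0, 0]
  ]
}}

```text
time: 10.95
eef_pos: [611.9, 244.5, 162.0]
ee_rot: [-0.051, 0.999, -0.0, -0.0]
wrist_force: [0.2, 0.1, -4.6]
gripper_width: 14.9
grip_force: 59.1
```

Still hanging and not at the stop yet; keep creeping forward.

Converted, -2 mm is -0.0033, -1 mm is -0.0017.

Emit:
{"name": "shift_gripper", "arguments": {
  "offsets": [
    [-0.0017, 0, 0, 0, 0, 0],
    [-0.0033, 0, 0, 0, 0, 0],
    [-0.0033, 0, 0, 0, 0, 0]
  ]
}}

```text
time: 11.32
eef_pos: [613.1, 244.6, 162.0]
ee_rot: [-0.051, 0.999, -0.0, -0.001]
wrist_force: [-5.5, -0.9, -2.4]
gripper_width: 15.4
grip_force: 59.5
```

Emit:
{"name": "shift_gripper", "arguments": {
  "offsets": [
    [-0.0017, 0, 0, 0, 0, 0],
    [-0.0033, 0, 0, 0, 0, 0],
    [-0.0033, 0, 0, 0, 0, 0]
  ]
}}

```text
time: 11.7
eef_pos: [613.6, 244.7, 162.0]
ee_rot: [-0.051, 0.999, -0.001, -0.003]
wrist_force: [-14.6, -1.9, 4.6]
gripper_width: 15.1
grip_force: 60.4
```

Emit:
{"name": "shift_gripper", "arguments": {
  "offsets": [
    [0, 0, 0.0008, 0, 0, 0],
    [0, 0, 0.0017, 0, 0, 0],
    [0, 0, 0.0017, 0, 0, 0]
  ]
}}

```text
time: 12.08
eef_pos: [613.4, 244.7, 161.6]
ee_rot: [-0.051, 0.999, -0.001, -0.003]
wrist_force: [-18.3, -4.1, 9.9]
gripper_width: 14.8
grip_force: 61.1
```

Emit:
{"name": "shift_gripper", "arguments": {
  "offsets": [
    [0.0017, 0, 0, 0, 0, 0],
    [0.0042, 0, 0, 0, 0, 0],
    [0.0042, 0, 0, 0, 0, 0]
  ]
}}

```text
time: 12.45
eef_pos: [613.0, 244.6, 161.1]
ee_rot: [-0.051, 0.999, -0.0, -0.0]
wrist_force: [-6.1, -1.9, -1.0]
gripper_width: 15.1
grip_force: 59.5
```

Emit:
{"name": "shift_gripper", "arguments": {
  "offsets": [
    [0, 0, 0.0007, 0, 0, 0],
    [0, 0, 0.0013, 0, 0, 0],
    [0, 0, 0.0013, 0, 0, 0]
  ]
}}

```text
time: 12.82
eef_pos: [612.8, 244.6, 160.9]
ee_rot: [-0.051, 0.999, -0.0, -0.001]
wrist_force: [-9.3, -2.3, 4.7]
gripper_width: 15.0
grip_force: 60.4
```

Converted, 0.8 mm is 0.0013.

Emit:
{"name": "shift_gripper", "arguments": {
  "offsets": [
    [0.0013, 0, 0, 0, 0, 0],
    [0.0013, 0, 0, 0, 0, 0]
  ]
}}

```text
time: 13.08
eef_pos: [612.7, 244.6, 160.8]
ee_rot: [-0.051, 0.999, 0.0, 0.0]
wrist_force: [-4.3, -1.7, 2.3]
gripper_width: 14.8
grip_force: 60.0
```

Emit:
{"name": "shift_gripper", "arguments": {
  "offsets": [
    [0, 0, 0, 0, 0, 0],
    [0, 0, 0, 0, 0, 0],
    [0, 0, 0, 0, 0, 0],
    [0, 0, 0, 0, 0, 0],
    [0, 0, 0, 0, 0, 0]
  ],
  "jaw": 70
}}

```text
time: 13.7
eef_pos: [612.6, 244.6, 160.3]
ee_rot: [-0.051, 0.999, 0.0, 0.0]
wrist_force: [-0.6, 0.2, -0.0]
gripper_width: 69.9
grip_force: 0.0
```

Emit:
{"name": "shift_gripper", "arguments": {
  "offsets": [
    [0, 0, -0.0167, 0, 0, 0],
    [0, 0, -0.0667, 0, 0, 0],
    [0, 0, -0.1333, 0, 0, 0],
    [0, 0, -0.2, 0, 0, 0],
    [0, 0, -0.25, 0, 0, 0],
    [0.1, 0, -0.2667, 0, 0, 0],
    [0.2, 0, -0.2833, 0, 0, 0],
    [0.3, 0, -0.2833, 0, 0, 0],
    [0.3917, 0, -0.2833, 0, 0, 0],
    [0.4167, 0, -0.2833, 0, 0, 0]
  ]
}}

```text
time: 14.95
eef_pos: [361.7, 218.9, 331.4]
ee_rot: [-0.052, 0.999, 0.0, 0.001]
wrist_force: [1.7, -0.7, 0.3]
gripper_width: 70.2
grip_force: 0.0
```

```bash
python3 - <<'E'
from h import *
a=viewer.snapshot("top")[60:230,5:205]; b=viewer.snapshot("scene")[150:380,185:415]; w=viewer.snapshot("wrist"); np.savez("w4.npz",**viewer.calibration("wrist")); cv2.imwrite("pics/w4.png",w)
f=lambda i:cv2.resize(i,(400,400*i.shape[0]//i.shape[1]),interpolation=cv2.INTER_CUBIC)
a,b=f(a),f(b); a=cv2.copyMakeBorder(a,0,len(b)-len(a),0,0,0)
cv2.imwrite("pics/fin.png",np.hstack([a,b]))
E
```

```text
(no output)
```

View pics/fin.png

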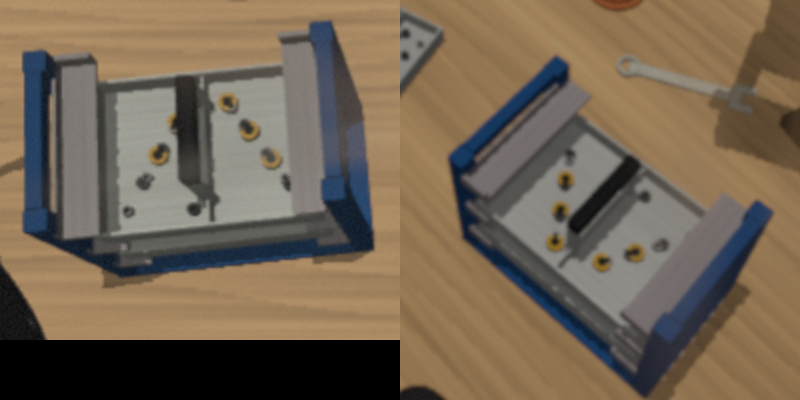

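```bash
python3 - <<'E'
from h import *
T,S=viewer.calibration("top"),viewer.calibration("scene")
L=[(48,0,0),(-48,0,0)]
t=np.array([(187,78),(193,180)])/2+(5,60); s=np.array([(174,226),(232,160)])/1.739+(185,150)
q,r=fit([(T,L,t),(S,L,s)],[613,244,188,.1]);print(q,r)
print(telemetry.sense()["wrist_force"])
E
```

```text
[6.13087573e+02 2.42707474e+02 1.75730219e+02 1.26456881e-01] [[[-0.4, -0.3], [-0.0, 1.4]], [[-1.8, 1.1], [0.4, -1.0]]]
[0.75760978 0.77769611 0.75228173]
```

Emit:
{"name": "shift_gripper", "arguments": {
  "offsets": [
    [0, 0, 0, 0, 0, 0],
    [0, 0, 0, 0, 0, 0]
  ]
}}

```text
time: 15.35
eef_pos: [364.7, 219.1, 330.0]
ee_rot: [-0.051, 0.999, -0.0, -0.0]
wrist_force: [0.1, -0.7, 0.1]
gripper_width: 69.8
grip_force: 0.0
```

```bash
python3 -c "
from workcell import bot, viewer, telemetry
print(bot.finish_job())"
```

```text
the job is handed in; nothing more can be done
None
```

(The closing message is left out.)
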